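# Gauge the depth of the wide slot in a fixture plate

## Robot

A 6-joint arm with a two-finger parallel gripper is mounted at the origin on the work surface. World frame = base frame: x ahead of the robot, y to its left, z up, the work surface at z = 0. Lengths are in mm, angles in rad, forces in N, time in s.
With the tool pointing down it reaches from about 400 to 925 mm from the base axis. Payload 12.5 kg.
Tool frame: the origin (TCP) lies at the very end of the fingers, on their centre line; the grasp point (between the pads) lies grip_depth behind it (grip_depth is the distance from the TCP to the grasp point, in mm); z points along the fingers, y is the line along which they close (so a half turn about z gives the same grasp; the last joint's range is limited). The gripper opens to 95 mm and grips with 3 to 60 N. Pads are 20 mm wide; open, the fingers measure 119 mm over their backs; the gripper's body (75 mm by 180 mm) begins 59 mm behind the grasp point.
Start: joints at [1.104, 0.491, 1.559, -0, 1.092, -0.106], TCP at [220.624, 584.784, 214.661] pointing down, gripper open.
Joint ranges: [-3.1, 3.1], [-0.84, 2.19], [0.05, 2.79], [-1.13, 4.28], [0.06, 2.93], [-2.69, 2.69]. Speed limits (rad/s): [2.22, 2.22, 2.79, 3.14, 3.14, 3.14].

## Interface

Orientations are given as [roll, pitch, yaw] about the fixed x, y, z axes, in that order (R = Rz(yaw) Ry(pitch) Rx(roll)).
In Python, from cell import state, read_camera, job_done, grip_depth gives the robot as it stands.
- The arm moves only by the tool drive_tool, never from a script. Its argument "targets" is a list of rows, each an object with "jaw": the opening, from 0 (shut) to 1 (fully open); "travel": the shift along the tool's x, y, z in m, a list of three; "twist": the turn about the tool's z in rad. In form: [{"jaw": jaw, "travel": [tx, ty, tz], "twist": twist}, ...]. A call has 1 to 8 rows; each row is the pose to reach, as a shift and turn from the pose commanded when the call began, along the tool's axes at that moment; what a row does not reach only later rows make up. A row lasts 1/12 s, in which the tool goes at most 41.7 mm and 7.16 degrees, less where a joint would pass 70% of its speed; a pose out of reach is approached as far as the arm can. A call with a gripper value outside its range is refused whole. The fingers move at their own pace and stop on an object; the grip force is fixed at half the most. Time passes only in rows, so rows that repeat a pose let the fingers close. It gives the time, the measured TCP pose, the force, the opening and the grip force at its end, in the units of the state.
- state(): the state, without advancing time (a new reading comes with each control period).
- read_camera(name): name is "side" or "top"; returns a dict with "frame" (420x560x3 uint8, red, green, blue), "fx", "fy", "cx", "cy" (pixels), "k1" (the pictures are not rectified: a ray, as slopes to the right and down, at radius r is drawn at 1 + k1 r^2 times it, then the intrinsics apply), "R" (3x3) and "t" (3): a world point X has camera coordinates R X + t. Camera axes: x right, y down, z forward; pixel columns grow to the right and rows downward; lengths in mm; the calibration is good to about 2 mm. A picture is of the moment at which its call begins. There is no depth.
- job_done(): hands the job in; it is judged then, once.
The state is a dict: "t": time; "joints": joint angles; "qvel": joint speeds; "tau": joint torques, N m; "eef_pos": TCP position; "tcp_rot": TCP orientation; "ft_force": force on the tool from outside, world axes, zero at the start; "moment": the same for the moment, N m; "opening": opening from 0.0 (shut) to 1.0 (fully open); "grip_force": force on a finger pad.
Only numpy, scipy, OpenCV 4.12 (cv2) and the standard library are available. Lean on these libraries where they do the work, as an engineer would, in place of code of your own. Each camera call takes 0.05 s, during which the arm holds its last target. There are 200 camera calls.

## Task

Take the depth of the widest slot in the clamped steel plate with the sprung depth gauge: first slide the cut sheet blank off that slot without lifting it, and leave it lying flat on the plate. Enter the probe in the slot, press the gauge gently down until its base sits flat on the plate on both sides of the slot, keep it there for a moment, then stand it upright across the channel of its wooden rest with the drag pointer still showing that depth. Do not shift the vee block that stands on the plate or the oil can.

Things in the scene. Friction and masses are not known exactly. Their poses are not given: they have to be found in the camera images.
- plate: fixture plate of bright steel, 160 (its x) x 220 (its y) x 34 mm thick, fixed to the table, turned any way; origin at the centre of its underside. Three closed slots, each 70 mm long along x about x = 0: 20 mm wide at y = +50 mm (to be gauged), 14 mm at y = -10, 9 mm at y = -55. Toe clamps 53 mm high, 16 x 36 mm, at corners x, y = +72, +114 and -72, -114 mm.
- slot_mouth (a point): centre of the widest slot's mouth, level with the plate's top (34 mm above the table); axes as the plate's
- slot_floor (a point): centre of the floor of the widest slot; that slot is between 9 and 17 mm deep, different from job to job (the others 8 mm)
- blank: loose cut sheet of dark steel, about 0.2 kg, 100 (its x) x 86 (its y) x 5 mm, over the widest slot within 0.25 rad of the plate's axes; origin at the centre of its underside. A window 50 (x) x 58 mm (y) in its middle, too small for the gauge's base; end rails 14 mm wide at y = -36 and +36; side bars 8 mm wide at x = +-29 and +-46. Free plate to slide it to: the plate's -y side.
- gauge: loose depth gauge, about 0.25 kg, upright in its rest; origin at the centre of its base's underside, z up. Steel base bar 70 (y) x 18 (x) x 10 mm; aluminium barrel 24 (y) x 22 mm (x) from 10 to 90 mm up, cap to 95 mm. Under the middle a sprung 5 mm probe (1 N at rest, 6 N pushed right in). To gauge, the bar lies across the slot: gauge y along plate y.
- barrel_mid (a point): point on the gauge's axis 68 mm above the underside of its base, a good height to hold the barrel, by its flat sides that face along y (24 mm apart). The drag pointer stands 4 mm out of the +x face: keep off that face.
- probe_tip (a point): tip of the gauge's probe; 24 mm below the underside of the base when free
- pointer (a joint): drag pointer: the furthest the probe has been pushed in, 0 (as at the start) to 0.024 m. The probe carries it up and it stays there (1 N of friction). Depth gauged = 24 mm minus this, so pushing the probe in further on anything but the slot's floor spoils the reading.
- rest: fixed wooden gauge rest, 70 (x) x 96 mm (y), top 46 mm above the table; origin at the centre of its underside. A channel 30 mm wide runs along x at y = 0, its floor 12 mm above the table; the gauge stands with its bar across it (gauge y along rest y, either way round) and its probe hanging in it.
- vee_block: bystander: loose steel vee block 36 (x) x 40 (y) x 32 mm high, 0.25 kg, standing on the plate about plate x = +54, y = -86 mm, nearly square to it; origin at the centre of its underside; not to be shifted
- oil_can: bystander: round can, 52 mm across and 95 mm high, standing between plate and rest; origin at the centre of its underside; not to be shifted
Mind the look-alikes: they are no part of the job. What is shaped like the gauge but blue is not meant.

How it is judged:
By the outcome, as a careful person would: the job done as asked, in the order asked, and still so for the second after the job is handed in, with the robot touching nothing.
It also fails if it takes over 72 s, if anything falls off the work surface, if the arm or the gripper's body presses on something with over 40 N, if the wrist force passes 120 N, or if a joint passes its speed limit or range.

## Working session

There is one attempt and no reset: what is moved stays moved. The work goes in short steps, Python scripts to look and compute and a tool call to move; the robot and the scene stay as the last step left them, time stands still between calls to the robot, and variables do not carry over. Pictures are saved under pics/ and viewed, at most 12 in all, crops included, and the job is handed in when it is done.

Besides the shell and the picture viewer there is one more tool, called after "Request:" in YAML: its name, and indented under it one key for each argument. drive_tool: Moves the arm, as the interface text tells. Its arguments: {"type":"object","properties":{"targets":{"type":"array"}},"required":["targets"]}

```bash
ls; mkdir -p pics; python3 - <<'E'
from cell import state, read_camera, grip_depth
import cv2, json
print(grip_depth, state())
for n in("side","top"):
    c=read_camera(n); cv2.imwrite(f"pics/{n}0.png",c["frame"][:,:,::-1])
    print(n,c["fx"],c["fy"],c["cx"],c["cy"],c["k1"],c["R"],c["t"])
E
```

```text
pics
18.8 {'t': 0.0, 'joints': array([ 1.10441423e+00,  4.91548629e-01,  1.55950278e+00, -8.49560304e-06,
        1.09172673e+00, -1.05602498e-01]), 'qvel': array([ 0.0003626 ,  0.00069957,  0.00070953,  0.00040646, -0.00063561,
        0.00147255]), 'tau': array([ 2.10161379e-03, -6.12657881e+01, -2.58184183e+01,  6.92919712e-02,
        4.81919374e-02, -9.63474668e-05]), 'eef_pos': array([220.48368302, 584.52056019, 214.05018779]), 'tcp_rot': array([-3.14041298e+00, -1.17465343e-04,  2.78081690e+00]), 'ft_force': array([ 0.60846154, -0.16940816, -0.36383414]), 'moment': array([-0.01089375,  0.01628548,  0.00720384]), 'grip_force': 0.0, 'opening': 1.0017921999720993}
side 483.31921501933823 483.31921501933823 281.8524416359495 211.5919332123802 -0.06740323638942444 [[ 0.99896288 -0.04472425 -0.00853812]
 [-0.03440259 -0.6185598  -0.78498422]
 [ 0.0298265   0.78446384 -0.61945691]] [-549.54654702   98.76674465  916.42159403]
top 447.39330193923723 447.39330193923723 279.7081170780744 212.2714914705463 -0.10251954950562471 [[ 0.01864204 -0.99978313 -0.00928215]
 [-0.99344148 -0.0174747  -0.11299848]
 [ 0.11281177  0.0113278  -0.9935518 ]] [-19.76399258 568.20644089 926.73390923]
```

View pics/top0.png

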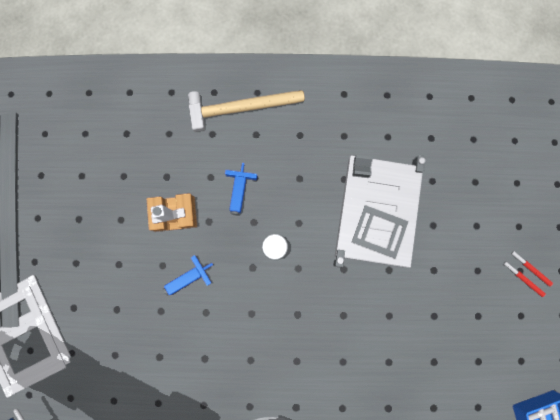

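View pics/side0.png

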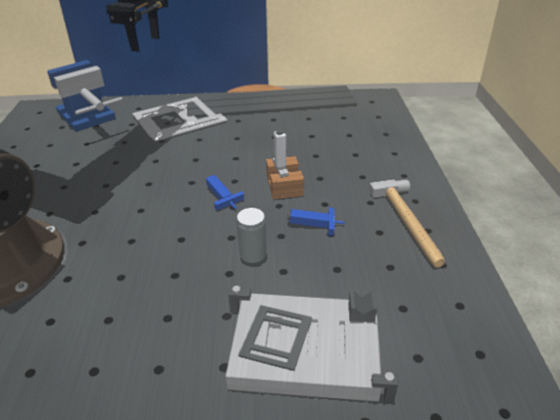

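The gauge candidates in the top view are the silver one in the wooden rest (160,212) and two blue look-alikes at (240,190) and (187,277). The silver one fits the description. The plate is at (380,212), with the blank at (380,232). The vee block is at (362,167), so plate +x points left in the image and plate -y points up. The oil can is at (275,247). A pale frame lies elsewhere at (30,340) and is not the blank.

```bash
cat > h.py <<'E'
import numpy as np, cv2
from cell import state, read_camera
def ray(c,uv):
    K=np.array([[c["fx"],0,c["cx"]],[0,c["fy"],c["cy"]],[0,0,1.]])
    p=cv2.undistortPoints(np.array(uv,float).reshape(-1,1,2),K,np.array([c["k1"],0,0,0,0])).reshape(-1,2)
    R=np.array(c["R"]);return -R.T@np.array(c["t"]), np.c_[p,np.ones(len(p))]@R
def onz(c,uv,z):
    o,d=ray(c,uv); return o+d*((z-o[2])/d[:,2])[:,None]
def px(c,X):
    K=np.array([[c["fx"],0,c["cx"]],[0,c["fy"],c["cy"]],[0,0,1.]])
    return cv2.projectPoints(np.array(X,float).reshape(-1,1,3),cv2.Rodrigues(np.array(c["R"]))[0],np.array(c["t"],float),K,np.array([c["k1"],0,0,0,0]))[0].reshape(-1,2)
E
python3 - <<'E'
from h import *
c=read_camera("top"); f=c["frame"]; print(ray(c,[[0,0]])[0])
h=cv2.cvtColor(f,cv2.COLOR_RGB2HSV)
m=((h[...,1]<40)&(h[...,2]>130)).astype(np.uint8); m[:140]=0;m[280:]=0;m[:,:325]=0;m[:,440:]=0
n,l,s,_=cv2.connectedComponentsWithStats(m); k=1+s[1:,4].argmax(); 
r=cv2.minAreaRect(np.argwhere(l==k)[:,::-1].astype(np.float32)); b=cv2.boxPoints(r); print(r)
P=onz(c,b,34); print("plate",P.round(1),np.linalg.norm(np.diff(P,axis=0),axis=1),P.mean(0))
# blank: dark inside the plate
box=np.zeros(m.shape,np.uint8); cv2.fillConvexPoly(box,b.astype(int),1); box=cv2.erode(box,np.ones((5,5)))
d=((h[...,2]<125)&(box>0)).astype(np.uint8); n,l,s,ce=cv2.connectedComponentsWithStats(d); print(s[1:].tolist())
k=1+s[1:,4].argmax(); r=cv2.minAreaRect(np.argwhere(l==k)[:,::-1].astype(np.float32)); bb=cv2.boxPoints(r)
P=onz(c,bb,39); print("blank",P.round(1),np.linalg.norm(np.diff(P,axis=0),axis=1),P.mean(0))
w=((h[...,1]>110)&(h[...,0]<22)).astype(np.uint8); w[:180]=0;w[245:]=0;w[:,:130]=0;w[:,205:]=0
r=cv2.minAreaRect(np.argwhere(w)[:,::-1].astype(np.float32)); print("rest",r); P=onz(c,cv2.boxPoints(r),46); print(P.round(1),np.linalg.norm(np.diff(P,axis=0),axis=1),P.mean(0))
a=cv2.resize(f[140:280,330:430],None,fx=4,fy=4,interpolation=2); e=cv2.resize(f[185:240,135:210],None,fx=5,fy=5,interpolation=2)
o=np.zeros((560,785,3),np.uint8);o[:,:400]=a;o[:275,405:780]=e
c2=read_camera("side"); g=cv2.resize(c2["frame"][120:210,255:315],None,fx=3,fy=3,interpolation=2); o[285:555,405:585]=g
cv2.imwrite("pics/c1.png",o[:,:,::-1])
E
```

```text
[460.30179863 -20.3283234  984.78115682]
((382.0, 209.5), (139.0, 114.0), 90.0)
plate [[ 728.9 -105.5   34. ]
 [ 735.  -358.2   34. ]
 [ 431.2 -351.3   34. ]
 [ 428.4 -107.6   34. ]] [252.74491625 303.84593199 243.71351134] [ 580.88748187 -230.63784854   34.        ]
[[353, 157, 18, 21, 264], [411, 156, 11, 17, 64], [348, 160, 1, 4, 4], [347, 166, 1, 5, 5], [340, 173, 7, 11, 46], [428, 177, 8, 8, 50], [344, 187, 1, 4, 4], [343, 195, 1, 3, 3], [342, 204, 1, 2, 2], [341, 211, 1, 2, 2], [340, 218, 1, 1, 1], [429, 221, 8, 9, 56], [339, 223, 1, 3, 3], [338, 229, 1, 4, 4], [336, 243, 1, 2, 2], [333, 250, 5, 17, 41], [338, 263, 10, 11, 56], [385, 266, 8, 9, 57], [430, 267, 8, 8, 52]]
blank [[ 650.4 -163.8   39. ]
 [ 691.1 -168.3   39. ]
 [ 687.8 -204.9   39. ]
 [ 647.  -200.1   39. ]] [40.97312999 36.6764168  41.00019868] [ 669.07680667 -184.26100866   39.        ]
rest ((171.26239013671875, 212.12374877929688), (33.532752990722656, 47.06526184082031), 84.2894058227539)
[[593.1 277.5  46. ]
 [604.8 176.2  46. ]
 [533.6 166.2  46. ]
 [521.6 266.5  46. ]] [101.94436497  71.95966555 101.01622946] [563.29290013 221.58746396  46.        ]
```

View pics/c1.png

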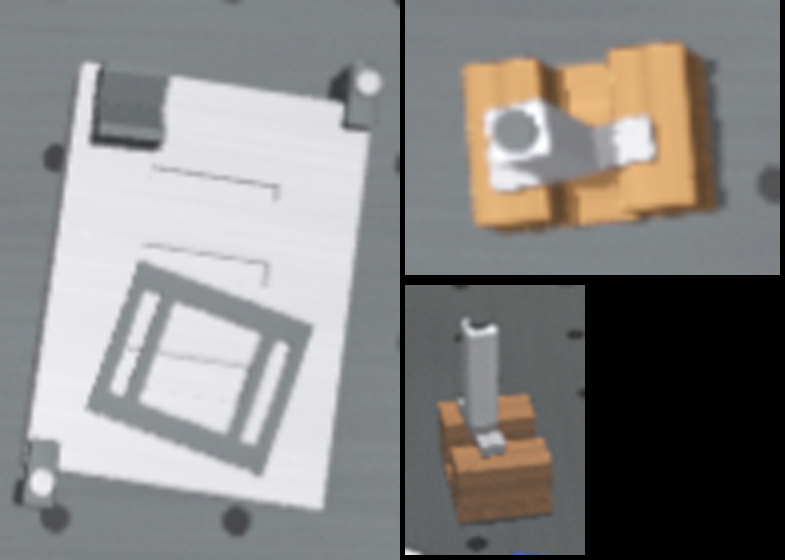

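The crop confirms the upright silver gauge in the wooden rest, with its cap at about (157.4,211.4). In the crop, the blank's corners are (137,260), (313,325), (262,475) and (88,407). The slot edges show clearly, with the wide slot inside the window.

```bash
python3 - <<'E'
from h import *
c=read_camera("top"); s=read_camera("side"); f=c["frame"]
g=f.min(2); m=(g>185).astype(np.uint8); m[:150]=0;m[275:]=0;m[:,:334]=0;m[:,430:]=0
n,l,st,_=cv2.connectedComponentsWithStats(m);k=1+st[1:,4].argmax()
# fit edges by sampling: left edge & right edge & top & bottom
q=(l==k); ys=np.arange(170,240); L=[];Rr=[]
for y in range(175,245): 
    x=np.where(q[y])[0]; L.append((x.min()-.5,y)); 
for y in range(178,262): x=np.where(q[y])[0]; Rr.append((x.max()+.5,y))
T=[];B=[]
for x in range(375,408): y=np.where(q[:,x])[0]; T.append((x,y.min()-.5)); B.append((x,y.max()+.5))
ln={}
for n_,p in (("L",L),("R",Rr),("T",T),("B",B)):
    W=onz(c,p,34)[:,:2].astype(np.float32); v=cv2.fitLine(W,cv2.DIST_HUBER,0,.01,.01).ravel(); ln[n_]=v
def X(a,b):
    a,b=ln[a],ln[b]; t=np.linalg.solve(np.c_[a[:2],-b[:2]],b[2:]-a[2:]); return a[2:]+t[0]*a[:2]
C=np.array([X("T","L"),X("T","R"),X("B","R"),X("B","L")]); print("plate",C.round(1),np.linalg.norm(np.diff(C,axis=0),axis=1),C.mean(0))
for k_,v in ln.items(): print(k_,np.degrees(np.arctan2(v[1],v[0])))
b=np.array([(137,260),(313,325),(262,475),(88,407)])/4+[330,140]
P=onz(c,b,39);print("blank",P.round(1),np.linalg.norm(np.diff(P,axis=0),axis=1),P.mean(0))
for a,bb in((0,3),(1,2)): d=P[a]-P[bb]; print("-y dir",np.degrees(np.arctan2(d[1],d[0])))
for a,bb in((0,1),(3,2)): d=P[a]-P[bb]; print("x dir",np.degrees(np.arctan2(d[1],d[0])))
cap=onz(c,[[157.4,211.4]],95+46); print("cap",cap)
o1,d1=ray(c,[[157.4,211.4]]);o2,d2=ray(s,[[280.7,132.7]])
A=np.c_[d1[0],-d2[0]];t=np.linalg.lstsq(A,o2-o1,rcond=None)[0];print(o1+d1[0]*t[0],o2+d2[0]*t[1])
e=np.array([(612,119),(652,118),(656,160),(612,165)],float)-[405,0]; P=onz(c,e/5+[135,185],56);print("bar end",P.round(1))
e=np.array([(491,190),(520,186)],float)-[405,0]; P=onz(c,e/5+[135,185],56);print("bar L",P.round(1))
# rest top edges
e=np.array([(683,43),(692,203),(610,52),(617,208),(543,60),(550,218),(465,64),(474,221)],float)-[405,0]; P=onz(c,e/5+[135,185],46);print("rest",P.round(1))
can=onz(c,[[275,247]],95);print("can",can)
E
```

```text
plate [[ 695.7 -160.6]
 [ 674.7 -319.4]
 [ 456.3 -288.5]
 [ 477.7 -129.5]] [160.14537 220.5056  160.42906] [ 576.098   -224.49661]
L -8.122689
R -8.048363
T 82.450836
B 82.35937
blank [[ 586.5 -189.8   39. ]
 [ 553.2 -284.4   39. ]
 [ 473.1 -256.2   39. ]
 [ 507.6 -163.6   39. ]] [100.26647665  84.93491615  98.84655106] [ 530.10956281 -223.50851189   39.        ]
-y dir -18.366305098709095
-y dir -19.357899668716758
x dir 70.62087128277244
x dir 69.54616388796322
cap [[553.66345782 223.94421147 141.        ]]
[554.14083088 225.19321592 136.68561232] [558.92778566 225.33014858 137.25491506]
bar end [[569.3 208.1  56. ]
 [570.  191.1  56. ]
 [552.3 188.6  56. ]
 [549.8 207.2  56. ]]
bar L [[538.3 258.5  56. ]
 [540.2 246.1  56. ]]
rest [[603.7 181.4  46. ]
 [535.2 174.7  46. ]
 [599.3 212.8  46. ]
 [532.5 206.7  46. ]
 [595.4 241.7  46. ]
 [527.7 235.4  46. ]
 [593.1 275.7  46. ]
 [525.7 268.2  46. ]]
can [[491.77596663  -2.12994583  95.        ]]
```

Plate size checks out at 160.2 x 220.5 mm, centre (576.1,-224.5), yaw 82.1°. The blank is at (530.1,-223.5), yaw 70.5°. The gauge is at about (554.5,224.5), yaw about 10°, and the rest at (564,224.6), yaw 6°. Moving toward the blank's +y rail at (496.2,-211.5).

```bash
cat >> h.py <<'E'
def go(*T):
    s=state(); p=s["eef_pos"]; a=s["tcp_rot"][2]; x=np.array([np.cos(a),np.sin(a),0]); y=np.array([np.sin(a),-np.cos(a),0])
    print("t",round(s["t"],2),"p",p.round(1),"yaw",round(np.degrees(a),2),"rot",s["tcp_rot"].round(4),"F",s["ft_force"].round(1),"open",round(s["opening"],3),"grip",s["grip_force"])
    for t in T:
        d=(np.array(t[:3])-p)/1000; tw=-(np.radians(t[3])-a); tw=(tw+np.pi)%(2*np.pi)-np.pi
        print(t,[round(float(v),4) for v in (d@x,d@y,-d[2])],round(float(tw),4),"rows",np.linalg.norm(d)/.0417,abs(tw)/.125)
E
python3 -c "
from h import *
go((450,330,214,115),(496.2,-211.5,200,70.5))"
```

```text
t 0.3 p [220.6 584.7 214.5] yaw 159.33 rot [-3.1412e+00 -1.0000e-04  2.7808e+00] F [-0.1  0.2 -0.5] open 1.004 grip 0.0
(450, 330, 214, 115) [-0.3046, -0.1573, 0.0005] 0.7736 rows 8.22014943166578 6.188994128908906
(496.2, -211.5, 200, 70.5) [-0.539, -0.6476, 0.0145] 1.5503 rows 20.20790430157344 12.40236626600872
```

Request:
drive_tool:
  targets:
    - {"jaw": 0.35, "travel": [-0.037, -0.019, 0], "twist": 0.1}
    - {"jaw": 0.35, "travel": [-0.074, -0.038, 0], "twist": 0.2}
    - {"jaw": 0.35, "travel": [-0.111, -0.057, 0], "twist": 0.3}
    - {"jaw": 0.35, "travel": [-0.148, -0.076, 0], "twist": 0.4}
    - {"jaw": 0.35, "travel": [-0.185, -0.095, 0], "twist": 0.5}
    - {"jaw": 0.35, "travel": [-0.222, -0.114, 0], "twist": 0.6}
    - {"jaw": 0.35, "travel": [-0.259, -0.133, 0], "twist": 0.7}
    - {"jaw": 0.35, "travel": [-0.296, -0.152, 0], "twist": 0.77}

```text
t: 0.97
eef_pos: [445.0, 336.4, 214.8]
tcp_rot: [3.141, -0.0, 2.005]
ft_force: [2.1, 0.2, -0.1]
opening: 0.495
grip_force: 0.0
```

```bash
python3 -c "
from h import *
go((470,20,214,90),(496.2,-211.5,200,70.5))"
```

```text
t 0.97 p [445.  336.4 214.8] yaw 114.91 rot [ 3.1412e+00 -1.0000e-04  2.0055e+00] F [ 2.1  0.2 -0.1] open 0.495 grip 0.0
(470, 20, 214, 90) [-0.2975, -0.1105, 0.0008] 0.4347 rows 7.610483079244192 3.4775504947422817
(496.2, -211.5, 200, 70.5) [-0.5185, -0.1842, 0.0148] 0.775 rows 13.200419475664026 6.200264127853437
```

Request:
drive_tool:
  targets:
    - {"jaw": 0.35, "travel": [-0.037, -0.014, 0], "twist": 0.06}
    - {"jaw": 0.35, "travel": [-0.075, -0.027, 0], "twist": 0.12}
    - {"jaw": 0.35, "travel": [-0.112, -0.041, 0], "twist": 0.18}
    - {"jaw": 0.35, "travel": [-0.149, -0.055, 0], "twist": 0.24}
    - {"jaw": 0.35, "travel": [-0.186, -0.068, 0], "twist": 0.3}
    - {"jaw": 0.35, "travel": [-0.223, -0.082, 0], "twist": 0.36}
    - {"jaw": 0.35, "travel": [-0.26, -0.096, 0], "twist": 0.42}
    - {"jaw": 0.35, "travel": [-0.297, -0.11, 0], "twist": 0.45}

```text
t: 1.63
eef_pos: [470.7, 20.7, 214.8]
tcp_rot: [3.141, -0.0, 1.558]
ft_force: [0.9, -0.2, 0.5]
opening: 0.351
grip_force: 0.0
```

```bash
python3 -c "
from h import *
go((496.2,-211.5,120,70.5))"
```

```text
t 1.63 p [470.7  20.7 214.8] yaw 89.24 rot [ 3.1411e+00 -1.0000e-04  1.5576e+00] F [ 0.9 -0.2  0.5] open 0.351 grip 0.0
(496.2, -211.5, 120, 70.5) [-0.2318, 0.0286, 0.0948] 0.3271 rows 6.045171918459008 2.616773777590783
```

Request:
drive_tool:
  targets:
    - {"jaw": 0.35, "travel": [-0.036, 0.004, 0.005], "twist": 0.06}
    - {"jaw": 0.35, "travel": [-0.072, 0.009, 0.012], "twist": 0.12}
    - {"jaw": 0.35, "travel": [-0.108, 0.013, 0.025], "twist": 0.18}
    - {"jaw": 0.35, "travel": [-0.143, 0.018, 0.04], "twist": 0.24}
    - {"jaw": 0.35, "travel": [-0.177, 0.022, 0.058], "twist": 0.29}
    - {"jaw": 0.35, "travel": [-0.21, 0.026, 0.076], "twist": 0.327}
    - {"jaw": 0.35, "travel": [-0.2318, 0.0286, 0.0948], "twist": 0.327}
    - {"jaw": 0.35, "travel": [-0.2318, 0.0286, 0.0948], "twist": 0.327}

```text
t: 2.3
eef_pos: [496.5, -212.7, 116.7]
tcp_rot: [-3.138, -0.0, 1.23]
ft_force: [-0.9, -0.0, -0.2]
opening: 0.348
grip_force: 0.0
```

```bash
python3 - <<'E'
from h import *
go((496.2,-211.5,60,70.5),(496.2,-211.5,36.0,70.5))
c=read_camera("top"); o=cv2.resize(c["frame"][140:280,325:445],None,fx=4,fy=4,interpolation=2)
s=read_camera("side"); e=cv2.resize(s["frame"][240:400,190:410],None,fx=1.4,fy=1.4,interpolation=2)
im=np.zeros((560,790,3),np.uint8); im[:,:480]=o; im[:e.shape[0],482:482+e.shape[1]]=e
cv2.imwrite("pics/c2.png",im[:,:,::-1])
E
```

```text
t 2.3 p [ 496.5 -212.7  116.7] yaw 70.5 rot [-3.1384e+00 -4.0000e-04  1.2304e+00] F [-0.9 -0.  -0.2] open 0.348 grip 0.0
(496.2, -211.5, 60, 70.5) [0.0011, -0.0006, 0.0567] -0.0001 rows 1.3593874762200304 0.00042778150388755876
(496.2, -211.5, 36.0, 70.5) [0.0011, -0.0006, 0.0807] -0.0001 rows 1.9348311121376773 0.00042778150388755876
```

View pics/c2.png

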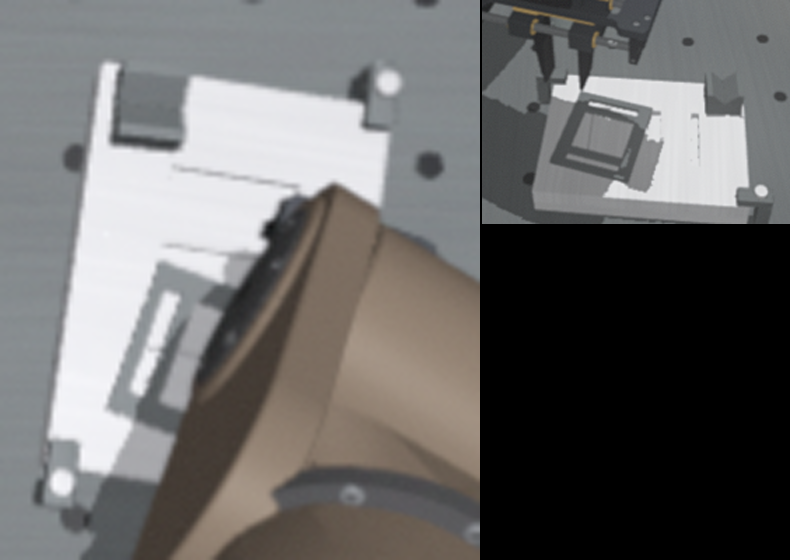

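The fingers are above the blank's left (+y) rail, one on each side of it. Descending.

Request:
drive_tool:
  targets:
    - {"jaw": 0.35, "travel": [0, 0, 0.025], "twist": 0}
    - {"jaw": 0.35, "travel": [0, 0, 0.05], "twist": 0}
    - {"jaw": 0.35, "travel": [0, 0, 0.06], "twist": 0}
    - {"jaw": 0.35, "travel": [0, 0, 0.06], "twist": 0}
    - {"jaw": 0.35, "travel": [0, 0, 0.06], "twist": 0}
    - {"jaw": 0.35, "travel": [0, 0, 0.06], "twist": 0}

```text
t: 2.9
eef_pos: [497.9, -209.4, 61.2]
tcp_rot: [3.14, 0.0, 1.234]
ft_force: [0.0, -0.7, 0.3]
opening: 0.348
grip_force: 0.0
```

```bash
python3 - <<'E'
from h import *
go((496.2,-211.5,35.6,70.5))
s=read_camera("side"); e=cv2.resize(s["frame"][270:410,190:410],None,fx=3,fy=3,interpolation=2)
cv2.imwrite("pics/c3.png",e[:,:,::-1])
E
```

```text
t 2.9 p [ 497.9 -209.4   61.2] yaw 70.73 rot [3.1398e+00 2.0000e-04 1.2345e+00] F [ 0.  -0.7  0.3] open 0.348 grip 0.0
(496.2, -211.5, 35.6, 70.5) [-0.0025, -0.0009, 0.0256] 0.004 rows 0.6172712759981628 0.03210459741397287
```

View pics/c3.png

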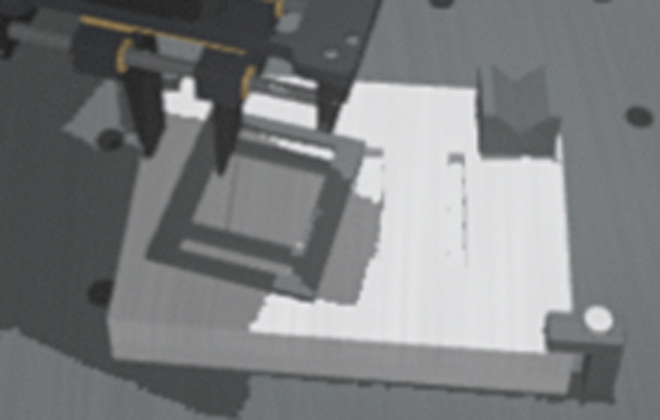

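The fingertips straddle the left rail, with the outer one at (148,155) and the inner one at (222,172) above the window. Next: down, then close.

Request:
drive_tool:
  targets:
    - {"jaw": 0.35, "travel": [-0.002, -0.001, 0.012], "twist": 0.002}
    - {"jaw": 0.35, "travel": [-0.002, -0.001, 0.02], "twist": 0.002}
    - {"jaw": 0.35, "travel": [-0.002, -0.001, 0.0245], "twist": 0.002}
    - {"jaw": 0.35, "travel": [-0.002, -0.001, 0.0245], "twist": 0.002}
    - {"jaw": 0.35, "travel": [-0.002, -0.001, 0.0245], "twist": 0.002}
    - {"jaw": 0.35, "travel": [-0.002, -0.001, 0.0245], "twist": 0.002}

```text
t: 3.45
eef_pos: [495.8, -211.1, 35.7]
tcp_rot: [3.141, -0.0, 1.232]
ft_force: [0.7, 0.0, -0.4]
opening: 0.348
grip_force: 0.0
```

```bash
python3 -c "
from h import *
go((496.2,-211.5,35.6,70.5))"
```

```text
t 3.45 p [ 495.8 -211.1   35.7] yaw 70.58 rot [ 3.1412 -0.      1.2319] F [ 0.7  0.  -0.4] open 0.348 grip 0.0
(496.2, -211.5, 35.6, 70.5) [-0.0002, 0.0005, 0.0001] 0.0014 rows 0.013694709297893397 0.011396149020278301
```

Request:
drive_tool:
  targets:
    - {"jaw": 0.05, "travel": [0, 0, 0], "twist": 0}
    - {"jaw": 0.05, "travel": [0, 0, 0], "twist": 0}
    - {"jaw": 0.05, "travel": [0, 0, 0], "twist": 0}
    - {"jaw": 0.05, "travel": [0, 0, 0], "twist": 0}
    - {"jaw": 0.05, "travel": [0, 0, 0], "twist": 0}
    - {"jaw": 0.05, "travel": [0, 0, 0], "twist": 0}

```text
t: 3.95
eef_pos: [495.7, -211.2, 35.5]
tcp_rot: [3.141, -0.0, 1.232]
ft_force: [1.0, -0.2, 3.1]
opening: 0.141
grip_force: 30.0
```

```bash
python3 -c "
from h import *
go((522,-224,35.6,74),(548,-236,35.6,78),(574.8,-248.5,35.6,82.1))"
```

```text
t 3.95 p [ 495.7 -211.2   35.5] yaw 70.58 rot [ 3.1411 -0.      1.2318] F [ 1.  -0.2  3.1] open 0.141 grip 30.00039964914322
(522, -224, 35.6, 74) [-0.0033, 0.029, -0.0001] -0.0598 rows 0.7005682044427309 0.4781842684273556
(548, -236, 35.6, 78) [-0.006, 0.0575, -0.0001] -0.1296 rows 1.3871935303172136 1.0366896290655419
(574.8, -248.5, 35.6, 82.1) [-0.0089, 0.087, -0.0001] -0.2011 rows 2.0963374341064323 1.6091576237196819
```

Request:
drive_tool:
  targets:
    - {"jaw": 0.05, "travel": [-0.001, 0.011, 0.0002], "twist": -0.025}
    - {"jaw": 0.05, "travel": [-0.002, 0.022, 0.0002], "twist": -0.05}
    - {"jaw": 0.05, "travel": [-0.003, 0.033, 0.0002], "twist": -0.075}
    - {"jaw": 0.05, "travel": [-0.0045, 0.044, 0.0002], "twist": -0.1}
    - {"jaw": 0.05, "travel": [-0.0055, 0.055, 0.0002], "twist": -0.125}
    - {"jaw": 0.05, "travel": [-0.0065, 0.066, 0.0002], "twist": -0.15}
    - {"jaw": 0.05, "travel": [-0.008, 0.077, 0.0002], "twist": -0.175}
    - {"jaw": 0.05, "travel": [-0.009, 0.087, 0.0002], "twist": -0.2}

```text
t: 4.62
eef_pos: [574.3, -248.4, 35.5]
tcp_rot: [-3.14, -0.001, 1.433]
ft_force: [-5.6, 1.8, 9.5]
opening: 0.14
grip_force: 30.0
```

Request:
drive_tool:
  targets:
    - {"jaw": 0.05, "travel": [0, 0, 0], "twist": 0}
    - {"jaw": 0.05, "travel": [0, 0, 0], "twist": 0}
    - {"jaw": 0.05, "travel": [0, 0, 0], "twist": 0}

```text
t: 4.87
eef_pos: [575.1, -248.8, 35.5]
tcp_rot: [3.14, 0.001, 1.431]
ft_force: [2.7, -1.2, 3.5]
opening: 0.143
grip_force: 30.0
```

```bash
python3 - <<'E'
from h import *
go((574.8,-248.5,35.6,82.1))
s=read_camera("side"); e=cv2.resize(s["frame"][270:410,190:410],None,fx=3,fy=3,interpolation=2)
cv2.imwrite("pics/c4.png",e[:,:,::-1])
E
```

```text
t 4.87 p [ 575.1 -248.8   35.5] yaw 82.0 rot [3.1397e+00 6.0000e-04 1.4312e+00] F [ 2.7 -1.2  3.5] open 0.143 grip 30.002508759498596
(574.8, -248.5, 35.6, 82.1) [0.0002, -0.0003, -0.0001] -0.0017 rows 0.009692796860708458 0.013610129876020949
```

View pics/c4.png

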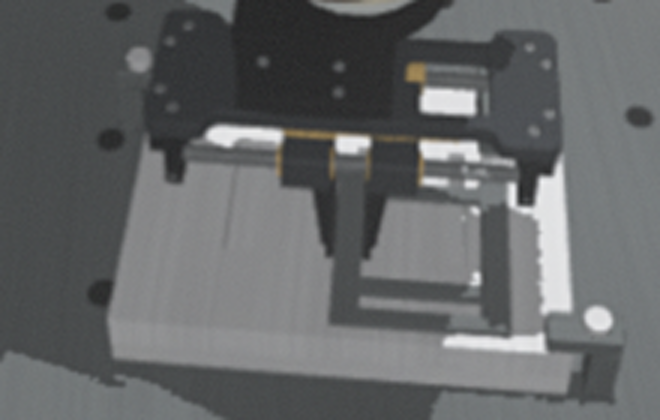

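The blank has slid clear and lies square on the plate, and the wide slot's edge shows at (235,205). Release, lift and go to the gauge.

Request:
drive_tool:
  targets:
    - {"jaw": 0.3, "travel": [0, 0, 0], "twist": 0}
    - {"jaw": 0.3, "travel": [0, 0, 0], "twist": 0}
    - {"jaw": 0.3, "travel": [0, 0, 0], "twist": 0}
    - {"jaw": 0.3, "travel": [0, 0, 0], "twist": 0}
    - {"jaw": 0.3, "travel": [0, 0, -0.01], "twist": 0}
    - {"jaw": 0.3, "travel": [0, 0, -0.04], "twist": 0}
    - {"jaw": 0.5, "travel": [0, 0, -0.08], "twist": 0}
    - {"jaw": 0.6, "travel": [0, 0, -0.12], "twist": 0}

```text
t: 5.58
eef_pos: [574.0, -248.2, 156.4]
tcp_rot: [-3.14, -0.001, 1.432]
ft_force: [0.4, -0.5, 0.5]
opening: 0.389
grip_force: 0.0
```

```bash
python3 -c "
from h import *
go((570,-30,220,46),(554.5,224.5,200,10))"
```

```text
t 5.58 p [ 574.  -248.2  156.4] yaw 82.03 rot [-3.1395e+00 -9.0000e-04  1.4317e+00] F [ 0.4 -0.5  0.5] open 0.389 grip 0.0
(570, -30, 220, 46) [0.2155, -0.0342, -0.0636] 0.6289 rows 5.450114071068011 5.0310943400345
(554.5, 224.5, 200, 10) [0.4654, -0.0848, -0.0436] 1.2572 rows 11.392508389707737 10.057642585778169
```

Request:
drive_tool:
  targets:
    - {"jaw": 0.6, "travel": [0.025, -0.004, -0.02], "twist": 0.08}
    - {"jaw": 0.6, "travel": [0.06, -0.01, -0.036], "twist": 0.17}
    - {"jaw": 0.6, "travel": [0.097, -0.016, -0.05], "twist": 0.26}
    - {"jaw": 0.6, "travel": [0.135, -0.022, -0.06], "twist": 0.36}
    - {"jaw": 0.6, "travel": [0.174, -0.028, -0.064], "twist": 0.46}
    - {"jaw": 0.6, "travel": [0.2155, -0.034, -0.064], "twist": 0.56}
    - {"jaw": 0.6, "travel": [0.254, -0.042, -0.064], "twist": 0.66}
    - {"jaw": 0.6, "travel": [0.293, -0.05, -0.064], "twist": 0.76}

```text
t: 6.25
eef_pos: [565.0, 50.5, 220.0]
tcp_rot: [3.141, -0.0, 0.667]
ft_force: [1.0, 0.2, -0.8]
opening: 0.602
grip_force: 0.0
```

```bash
python3 - <<'E'
from h import *
go((554.5,224.5,180,10))
c=read_camera("top"); f=c["frame"]
# second look at blank and plate, gripper away
o=cv2.resize(f[140:280,325:445],None,fx=4,fy=4,interpolation=2); e=cv2.resize(f[185:240,135:195],None,fx=5,fy=5,interpolation=2)
im=np.zeros((560,790,3),np.uint8); im[:,:480]=o; im[:275,485:785]=e
cv2.imwrite("pics/c5.png",im[:,:,::-1])
E
```

```text
t 6.25 p [565.   50.5 220. ] yaw 38.2 rot [ 3.1413e+00 -5.0000e-04  6.6680e-01] F [ 1.   0.2 -0.8] open 0.602 grip 0.0
(554.5, 224.5, 180, 10) [0.0994, -0.1433, 0.04] 0.4922 rows 4.290081057246446 3.9377608263143244
```

View pics/c5.png

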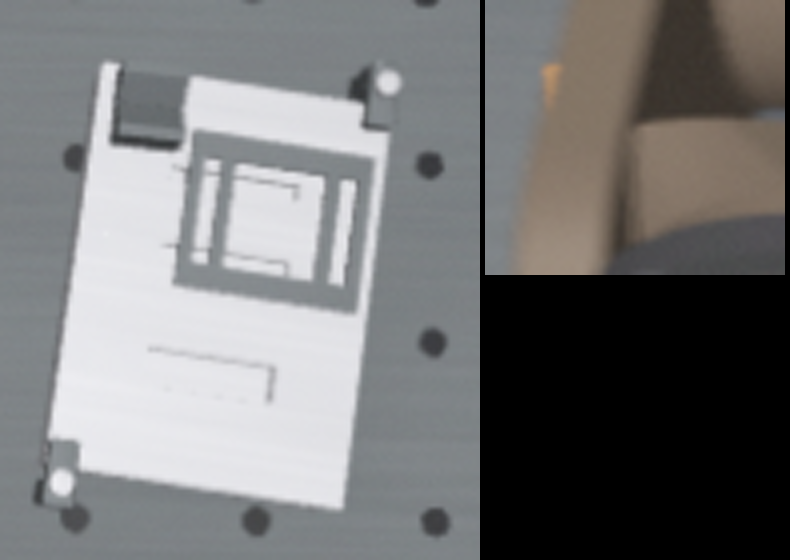

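The blank lies flat and square at crop (275,220), clear of the wide slot, whose corners are at (148,348), (272,366) and (268,403). The vee block has not moved.

```bash
python3 - <<'E'
from h import *
c=read_camera("top"); print(onz(c,np.array([(148,348),(272,366),(268,403),(208,376)])/4+[325,140],34).round(1))
go((554.5,224.5,180,10))
E
```

```text
[[ 539.7 -185.8   34. ]
 [ 531.1 -252.5   34. ]
 [ 511.3 -250.2   34. ]
 [ 525.3 -217.9   34. ]]
t 6.35 p [564.7  53.3 220. ] yaw 38.44 rot [-3.1411e+00 -6.0000e-04  6.7090e-01] F [ 0.  -0.1 -0.3] open 0.6 grip 0.0
(554.5, 224.5, 180, 10) [0.0985, -0.1405, 0.04] 0.4963 rows 4.223959893391494 3.970688548685956
```

Request:
drive_tool:
  targets:
    - {"jaw": 0.6, "travel": [0.021, -0.03, 0.0], "twist": 0.1}
    - {"jaw": 0.6, "travel": [0.042, -0.06, 0.0], "twist": 0.2}
    - {"jaw": 0.6, "travel": [0.063, -0.09, 0.01], "twist": 0.3}
    - {"jaw": 0.6, "travel": [0.084, -0.12, 0.02], "twist": 0.4}
    - {"jaw": 0.6, "travel": [0.0994, -0.1433, 0.03], "twist": 0.49}
    - {"jaw": 0.6, "travel": [0.0994, -0.1433, 0.04], "twist": 0.49}
    - {"jaw": 0.6, "travel": [0.0994, -0.1433, 0.04], "twist": 0.49}
    - {"jaw": 0.6, "travel": [0.0994, -0.1433, 0.04], "twist": 0.49}

```text
t: 7.02
eef_pos: [554.2, 221.9, 179.2]
tcp_rot: [3.141, 0.001, 0.184]
ft_force: [-0.1, 0.0, 0.3]
opening: 0.598
grip_force: 0.0
```

```bash
python3 - <<'E'
from h import *
go((554.5,224.5,150,10),(554.5,224.5,95.2,10))
s=read_camera("side"); e=cv2.resize(s["frame"][80:220,210:350],None,fx=4,fy=4,interpolation=2)
cv2.imwrite("pics/c6.png",e[:,:,::-1])
E
```

```text
t 7.02 p [554.2 221.9 179.2] yaw 10.52 rot [3.1414e+00 1.0000e-03 1.8360e-01] F [-0.1  0.   0.3] open 0.598 grip 0.0
(554.5, 224.5, 150, 10) [0.0008, -0.0025, 0.0292] 0.0091 rows 0.7028095017120275 0.07269723584145993
(554.5, 224.5, 95.2, 10) [0.0008, -0.0025, 0.084] 0.0091 rows 2.0150927613232086 0.07269723584145993
```

View pics/c6.png

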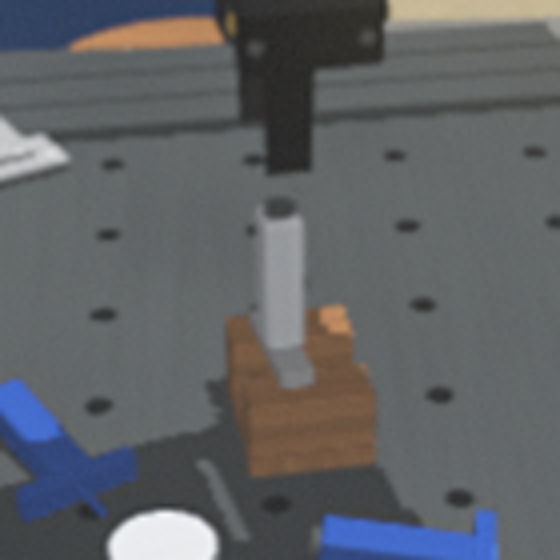

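```bash
python3 - <<'E'
from h import *
s=read_camera("side"); go((554.5,224.5,150,10),(554.5,224.5,95.2,10))
p=state()["eef_pos"]; print(((px(s,[p+[5.2,-28,0],[554.5,224.5,141],[558.5,224.5,141],[561,190,56],[564,188,46]])-[210,80])*4).round(0))
E
```

```text
t 7.12 p [554.8 221.4 179.9] yaw 10.41 rot [ 3.1416e+00 -7.0000e-04  1.8170e-01] F [ 0.   0.  -0.2] open 0.602 grip 0.0
(554.5, 224.5, 150, 10) [0.0003, -0.0031, 0.0299] 0.0072 rows 0.7212019826061445 0.05750241460436456
(554.5, 224.5, 95.2, 10) [0.0003, -0.0031, 0.0847] 0.0072 rows 2.0328829631670597 0.05750241460436456
[[287. 167.]
 [274. 206.]
 [282. 205.]
 [291. 375.]
 [297. 392.]]
```

The fingers stand over the barrel, with the cap at (281,207) and the near fingertip at (289,165). The two views put the gauge at x of about 556. Descending.

Request:
drive_tool:
  targets:
    - {"jaw": 0.6, "travel": [0.0015, -0.003, 0.02], "twist": 0.005}
    - {"jaw": 0.6, "travel": [0.0015, -0.003, 0.04], "twist": 0.005}
    - {"jaw": 0.6, "travel": [0.0015, -0.003, 0.06], "twist": 0.005}
    - {"jaw": 0.6, "travel": [0.0015, -0.003, 0.078], "twist": 0.005}
    - {"jaw": 0.6, "travel": [0.0015, -0.003, 0.0847], "twist": 0.005}
    - {"jaw": 0.6, "travel": [0.0015, -0.003, 0.0847], "twist": 0.005}
    - {"jaw": 0.6, "travel": [0.0015, -0.003, 0.0847], "twist": 0.005}
    - {"jaw": 0.6, "travel": [0.0015, -0.003, 0.0847], "twist": 0.005}

```text
t: 7.78
eef_pos: [556.0, 225.6, 95.8]
tcp_rot: [-3.141, -0.002, 0.176]
ft_force: [0.1, -1.1, 0.4]
opening: 0.605
grip_force: 0.0
```

Request:
drive_tool:
  targets:
    - {"jaw": 0.15, "travel": [0, 0, 0], "twist": 0}
    - {"jaw": 0.15, "travel": [0, 0, 0], "twist": 0}
    - {"jaw": 0.15, "travel": [0, 0, 0], "twist": 0}
    - {"jaw": 0.15, "travel": [0, 0, 0], "twist": 0}
    - {"jaw": 0.15, "travel": [0, 0, 0], "twist": 0}
    - {"jaw": 0.15, "travel": [0, 0, 0], "twist": 0}
    - {"jaw": 0.15, "travel": [0, 0, 0], "twist": 0}
    - {"jaw": 0.15, "travel": [0, 0, 0], "twist": 0}

```text
t: 8.45
eef_pos: [555.3, 226.0, 94.6]
tcp_rot: [-3.141, -0.0, 0.177]
ft_force: [-0.1, 1.8, 1.9]
opening: 0.252
grip_force: 29.9
```

Request:
drive_tool:
  targets:
    - {"jaw": 0.15, "travel": [0, 0, -0.01], "twist": 0}
    - {"jaw": 0.15, "travel": [0, 0, -0.03], "twist": 0}
    - {"jaw": 0.15, "travel": [0, 0, -0.06], "twist": 0}
    - {"jaw": 0.15, "travel": [0, 0, -0.09], "twist": 0}
    - {"jaw": 0.15, "travel": [0, 0, -0.12], "twist": 0}
    - {"jaw": 0.15, "travel": [0, 0, -0.125], "twist": 0}
    - {"jaw": 0.15, "travel": [0, 0, -0.125], "twist": 0}

```text
t: 9.03
eef_pos: [555.6, 225.9, 221.4]
tcp_rot: [-3.141, -0.003, 0.177]
ft_force: [0.4, -0.3, -3.4]
opening: 0.253
grip_force: 29.9
```

```bash
python3 -c "
from h import *
go((570,10,220,45),(526,-218,220,82.1))"
```

```text
t 9.03 p [555.6 225.9 221.4] yaw 10.13 rot [-3.1414 -0.0033  0.1768] F [ 0.4 -0.3 -3.4] open 0.253 grip 29.94215190410614
(570, 10, 220, 45) [-0.0238, 0.215, 0.0014] -0.6086 rows 5.187890397449698 4.8686253481996395
(526, -218, 220, 82.1) [-0.1072, 0.4317, 0.0014] -1.2561 rows 10.667632339755642 10.048762568118809
```

Request:
drive_tool:
  targets:
    - {"jaw": 0.15, "travel": [-0.002, 0.018, 0], "twist": -0.06}
    - {"jaw": 0.15, "travel": [-0.005, 0.045, 0], "twist": -0.14}
    - {"jaw": 0.15, "travel": [-0.008, 0.075, 0], "twist": -0.22}
    - {"jaw": 0.15, "travel": [-0.0115, 0.105, 0], "twist": -0.31}
    - {"jaw": 0.15, "travel": [-0.015, 0.135, 0], "twist": -0.4}
    - {"jaw": 0.15, "travel": [-0.018, 0.165, 0], "twist": -0.49}
    - {"jaw": 0.15, "travel": [-0.021, 0.192, 0], "twist": -0.56}
    - {"jaw": 0.15, "travel": [-0.0238, 0.215, 0.0], "twist": -0.61}

```text
t: 9.7
eef_pos: [568.7, 8.1, 217.3]
tcp_rot: [-3.139, 0.002, 0.79]
ft_force: [-0.3, -0.2, -2.2]
opening: 0.252
grip_force: 29.9
```

```bash
python3 -c "
from h import *
go((526,-218,170,82.1))"
```

```text
t 9.7 p [568.7   8.1 217.3] yaw 45.26 rot [-3.139e+00  2.300e-03  7.900e-01] F [-0.3 -0.2 -2.2] open 0.252 grip 29.942511320114136
(526, -218, 170, 82.1) [-0.1907, 0.1288, 0.0473] -0.6429 rows 5.634362151311802 5.143137461528504
```

Request:
drive_tool:
  targets:
    - {"jaw": 0.15, "travel": [-0.022, 0.015, 0], "twist": -0.08}
    - {"jaw": 0.15, "travel": [-0.05, 0.034, 0], "twist": -0.18}
    - {"jaw": 0.15, "travel": [-0.08, 0.054, 0], "twist": -0.28}
    - {"jaw": 0.15, "travel": [-0.11, 0.074, 0.005], "twist": -0.38}
    - {"jaw": 0.15, "travel": [-0.14, 0.094, 0.015], "twist": -0.48}
    - {"jaw": 0.15, "travel": [-0.166, 0.112, 0.027], "twist": -0.57}
    - {"jaw": 0.15, "travel": [-0.184, 0.124, 0.039], "twist": -0.62}
    - {"jaw": 0.15, "travel": [-0.1907, 0.1288, 0.0473], "twist": -0.643}

```text
t: 10.37
eef_pos: [524.3, -218.4, 169.1]
tcp_rot: [-3.138, -0.001, 1.43]
ft_force: [-0.3, 0.7, -2.7]
opening: 0.253
grip_force: 29.9
```

Request:
drive_tool:
  targets:
    - {"jaw": 0.15, "travel": [0, 0, 0], "twist": 0}
    - {"jaw": 0.15, "travel": [0, 0, 0], "twist": 0}
    - {"jaw": 0.15, "travel": [0, 0, 0.02], "twist": 0}
    - {"jaw": 0.15, "travel": [0, 0, 0.04], "twist": 0}
    - {"jaw": 0.15, "travel": [0, 0, 0.05], "twist": 0}
    - {"jaw": 0.15, "travel": [0, 0, 0.05], "twist": 0}
    - {"jaw": 0.15, "travel": [0, 0, 0.05], "twist": 0}
    - {"jaw": 0.15, "travel": [0, 0, 0.05], "twist": 0}

```text
t: 11.03
eef_pos: [526.7, -215.8, 123.1]
tcp_rot: [3.14, 0.0, 1.43]
ft_force: [-0.5, -0.2, -2.2]
opening: 0.254
grip_force: 29.9
```

```bash
python3 - <<'E'
from h import *
go((526,-218,112,82.1),(526,-218,83,82.1))
s=read_camera("side"); e=cv2.resize(s["frame"][230:400,200:410],None,fx=3.5,fy=3.5,interpolation=2)
cv2.imwrite("pics/c7.png",e[:,:,::-1])
p=state()["eef_pos"]; z=p[2]-48.8
print(((px(s,[[p[0],p[1],z-24],[p[0],p[1],z],[526,-218,34],[536,-219.4,34],[516,-216.6,34]])-[200,230])*3.5).round(0))
E
```

```text
t 11.03 p [ 526.7 -215.8  123.1] yaw 81.94 rot [3.1404e+00 3.0000e-04 1.4302e+00] F [-0.5 -0.2 -2.2] open 0.254 grip 29.942170679569244
(526, -218, 112, 82.1) [-0.0023, -0.0004, 0.0111] -0.0028 rows 0.2711294733035145 0.02209993936010335
(526, -218, 83, 82.1) [-0.0023, -0.0004, 0.0401] -0.0028 rows 0.9622950284221875 0.02209993936010335
[[254. 338.]
 [253. 302.]
 [253. 365.]
 [276. 367.]
 [230. 364.]]
```

View pics/c7.png

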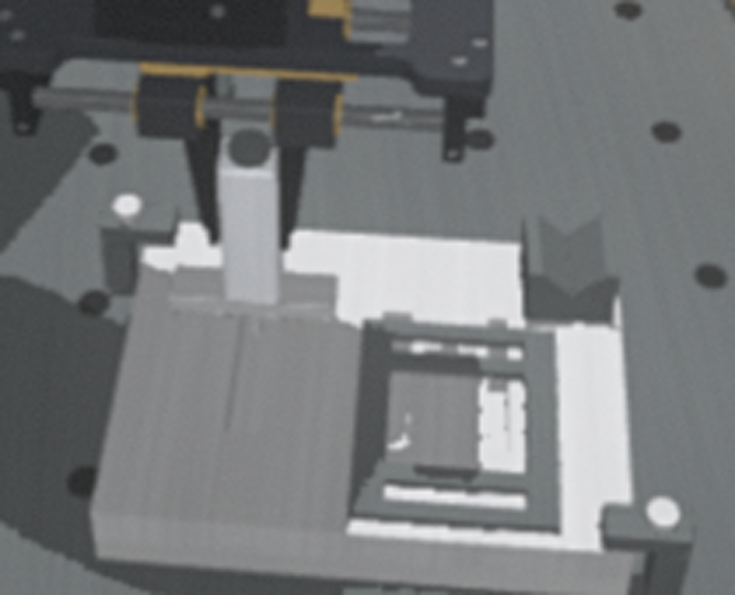

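The gauge's bar is across the slot, its foot midpoint at (253,312). The slot's left edge shows at (237,364), about 3 mm right of the prediction, so I aim at x = 527.3. I'll stop with the base 18 mm above the plate: a probe missing the slot would show in the force there, without spoiling the reading.

Request:
drive_tool:
  targets:
    - {"jaw": 0.15, "travel": [-0.002, 0.001, 0.005], "twist": -0.003}
    - {"jaw": 0.15, "travel": [-0.002, 0.001, 0.012], "twist": -0.003}
    - {"jaw": 0.15, "travel": [-0.002, 0.001, 0.018], "twist": -0.003}
    - {"jaw": 0.15, "travel": [-0.002, 0.001, 0.021], "twist": -0.003}
    - {"jaw": 0.15, "travel": [-0.002, 0.001, 0.021], "twist": -0.003}
    - {"jaw": 0.15, "travel": [-0.002, 0.001, 0.021], "twist": -0.003}
    - {"jaw": 0.15, "travel": [-0.002, 0.001, 0.021], "twist": -0.003}

```text
t: 11.67
eef_pos: [527.0, -218.1, 101.2]
tcp_rot: [3.141, -0.0, 1.433]
ft_force: [0.2, 0.2, -3.2]
opening: 0.252
grip_force: 29.9
```

```bash
python3 - <<'E'
from h import *
go((527.3,-217.5,83,82.1))
for i in range(3): read_camera("top"); print(state()["ft_force"].round(2), state()["moment"].round(3), state()["eef_pos"].round(2))
E
```

```text
t 11.67 p [ 527.  -218.1  101.2] yaw 82.09 rot [ 3.1415e+00 -1.0000e-04  1.4328e+00] F [ 0.2  0.2 -3.2] open 0.252 grip 29.942142069339752
(527.3, -217.5, 83, 82.1) [0.0007, 0.0002, 0.0182] -0.0002 rows 0.4360123845397659 0.0013051479350068007
[ 0.08 -0.28 -2.89] [-0.027  0.083 -0.036] [ 526.99 -218.18  101.26]
[-0.24  0.07 -3.59] [-0.103  0.128 -0.081] [ 527.01 -218.18  101.33]
[ 0.09 -0.17 -4.03] [-0.039  0.087  0.005] [ 527.01 -218.18  101.34]
```

No contact force, so the probe is in the slot. Pressing down.

Request:
drive_tool:
  targets:
    - {"jaw": 0.15, "travel": [0, 0, 0.004], "twist": 0}
    - {"jaw": 0.15, "travel": [0, 0, 0.008], "twist": 0}
    - {"jaw": 0.15, "travel": [0, 0, 0.012], "twist": 0}
    - {"jaw": 0.15, "travel": [0, 0, 0.015], "twist": 0}
    - {"jaw": 0.15, "travel": [0, 0, 0.017], "twist": 0}
    - {"jaw": 0.15, "travel": [0, 0, 0.017], "twist": 0}
    - {"jaw": 0.15, "travel": [0, 0, 0.017], "twist": 0}

```text
t: 12.4
eef_pos: [527.1, -218.2, 84.1]
tcp_rot: [3.141, -0.0, 1.433]
ft_force: [1.1, -0.5, 0.7]
opening: 0.251
grip_force: 29.9
```

Request:
drive_tool:
  targets:
    - {"jaw": 0.15, "travel": [0, 0, 0.0005], "twist": 0}
    - {"jaw": 0.15, "travel": [0, 0, 0.001], "twist": 0}
    - {"jaw": 0.15, "travel": [0, 0, 0.001], "twist": 0}
    - {"jaw": 0.15, "travel": [0, 0, 0.001], "twist": 0}

```text
t: 12.73
eef_pos: [527.0, -218.2, 83.3]
tcp_rot: [3.141, 0.0, 1.433]
ft_force: [1.2, 0.1, 1.5]
opening: 0.253
grip_force: 29.9
```

Request:
drive_tool:
  targets:
    - {"jaw": 0.15, "travel": [0, 0, 0.0005], "twist": 0}
    - {"jaw": 0.15, "travel": [0, 0, 0.0005], "twist": 0}
    - {"jaw": 0.15, "travel": [0, 0, 0.0005], "twist": 0}

```text
t: 12.98
eef_pos: [527.0, -218.2, 82.7]
tcp_rot: [3.141, 0.0, 1.433]
ft_force: [1.3, -0.2, 1.6]
opening: 0.251
grip_force: 29.9
```

Request:
drive_tool:
  targets:
    - {"jaw": 0.15, "travel": [0, 0, 0.0005], "twist": 0}
    - {"jaw": 0.15, "travel": [0, 0, 0.0005], "twist": 0}
    - {"jaw": 0.15, "travel": [0, 0, 0.0005], "twist": 0}

```text
t: 13.23
eef_pos: [527.0, -218.2, 82.6]
tcp_rot: [3.141, 0.0, 1.433]
ft_force: [-0.2, 0.7, 7.5]
opening: 0.256
grip_force: 29.9
```

Base contact has begun at z of about 82.6. One more small press, then hold.

Request:
drive_tool:
  targets:
    - {"jaw": 0.15, "travel": [0, 0, 0.0004], "twist": 0}
    - {"jaw": 0.15, "travel": [0, 0, 0.0006], "twist": 0}
    - {"jaw": 0.15, "travel": [0, 0, 0.0006], "twist": 0}
    - {"jaw": 0.15, "travel": [0, 0, 0.0006], "twist": 0}

```text
t: 13.57
eef_pos: [527.1, -218.2, 82.6]
tcp_rot: [3.141, 0.0, 1.433]
ft_force: [-1.1, 1.5, 13.6]
opening: 0.253
grip_force: 29.9
```

```bash
python3 -c "
from h import *
go((527,-218.2,82.6,82.1)); print(state()['moment'])"
```

```text
t 13.57 p [ 527.1 -218.2   82.6] yaw 82.1 rot [3.1407e+00 3.0000e-04 1.4329e+00] F [-1.1  1.5 13.6] open 0.253 grip 29.944029450416565
(527, -218.2, 82.6, 82.1) [-0.0, -0.0001, -0.0] -0.0001 rows 0.0021709359862079614 0.00042515960173261647
[0.24549481 0.36145487 0.00828789]
```

Request:
drive_tool:
  targets:
    - {"jaw": 0.15, "travel": [0, 0, 0.0005], "twist": 0}
    - {"jaw": 0.15, "travel": [0, 0, 0.0005], "twist": 0}
    - {"jaw": 0.15, "travel": [0, 0, 0.0005], "twist": 0}
    - {"jaw": 0.15, "travel": [0, 0, 0.0005], "twist": 0}
    - {"jaw": 0.15, "travel": [0, 0, 0.0005], "twist": 0}
    - {"jaw": 0.15, "travel": [0, 0, 0.0005], "twist": 0}
    - {"jaw": 0.15, "travel": [0, 0, 0.0005], "twist": 0}
    - {"jaw": 0.15, "travel": [0, 0, 0.0005], "twist": 0}

```text
t: 14.23
eef_pos: [527.1, -218.2, 82.5]
tcp_rot: [3.14, 0.001, 1.433]
ft_force: [-2.0, 1.9, 19.5]
opening: 0.252
grip_force: 30.0
```

Request:
drive_tool:
  targets:
    - {"jaw": 0.15, "travel": [0, 0, 0], "twist": 0}
    - {"jaw": 0.15, "travel": [0, 0, 0], "twist": 0}
    - {"jaw": 0.15, "travel": [0, 0, 0], "twist": 0}
    - {"jaw": 0.15, "travel": [0, 0, 0], "twist": 0}
    - {"jaw": 0.15, "travel": [0, 0, 0], "twist": 0}
    - {"jaw": 0.15, "travel": [0, 0, 0], "twist": 0}
    - {"jaw": 0.15, "travel": [0, 0, 0], "twist": 0}
    - {"jaw": 0.15, "travel": [0, 0, 0], "twist": 0}

```text
t: 14.9
eef_pos: [527.1, -218.2, 82.5]
tcp_rot: [3.14, 0.0, 1.433]
ft_force: [-2.8, 2.6, 19.1]
opening: 0.25
grip_force: 30.0
```

```bash
python3 - <<'E'
from h import *
go((527,-218.2,82.6,82.1)); print(state()['moment'])
s=read_camera("side"); e=cv2.resize(s["frame"][250:380,200:340],None,fx=4.5,fy=4.5,interpolation=2)
cv2.imwrite("pics/c8.png",e[:,:,::-1])
E
```

```text
t 14.9 p [ 527.1 -218.2   82.5] yaw 82.11 rot [3.1404e+00 5.0000e-04 1.4331e+00] F [-2.8  2.6 19.1] open 0.25 grip 29.96303915977478
(527, -218.2, 82.6, 82.1) [-0.0, -0.0001, -0.0001] 0.0002 rows 0.00252693788075941 0.001222022419909763
[0.34216634 0.68756411 0.01544289]
```

View pics/c8.png

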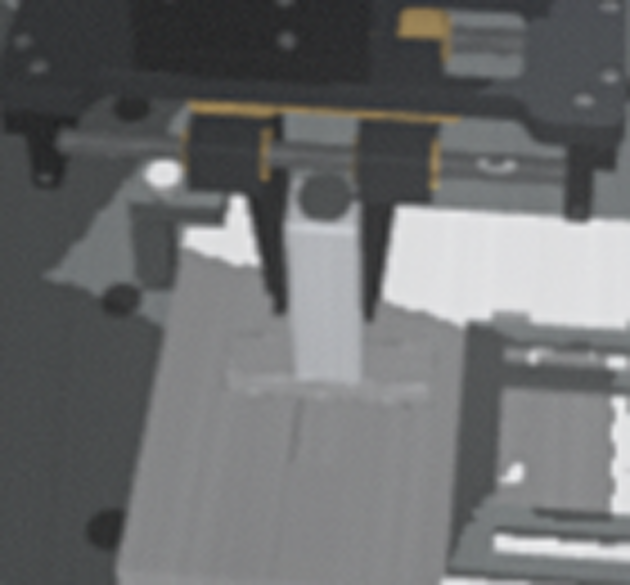

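The gauge is seated on the plate with its bar level across the slot, (230,380) to (425,390), and has been held for over 1 s at about 20 N. Lift straight up and go back.

Request:
drive_tool:
  targets:
    - {"jaw": 0.15, "travel": [0, 0, -0.004], "twist": 0}
    - {"jaw": 0.15, "travel": [0, 0, -0.015], "twist": 0}
    - {"jaw": 0.15, "travel": [0, 0, -0.035], "twist": 0}
    - {"jaw": 0.15, "travel": [0, 0, -0.065], "twist": 0}
    - {"jaw": 0.15, "travel": [0, 0, -0.095], "twist": 0}
    - {"jaw": 0.15, "travel": [0, 0, -0.125], "twist": 0}
    - {"jaw": 0.15, "travel": [0, 0, -0.138], "twist": 0}
    - {"jaw": 0.15, "travel": [0, 0, -0.138], "twist": 0}

```text
t: 15.62
eef_pos: [527.4, -218.4, 222.2]
tcp_rot: [3.138, 0.001, 1.433]
ft_force: [1.3, -0.7, -3.6]
opening: 0.256
grip_force: 30.0
```

```bash
python3 -c "
from h import *
go((570,10,220,45))"
```

```text
t 15.62 p [ 527.4 -218.4  222.2] yaw 82.1 rot [3.1378e+00 1.4000e-03 1.4328e+00] F [ 1.3 -0.7 -3.6] open 0.256 grip 29.957253634929657
(570, 10, 220, 45) [0.2321, 0.0108, 0.0022] 0.6474 rows 5.571693946879619 5.1795607117169595
```

Request:
drive_tool:
  targets:
    - {"jaw": 0.15, "travel": [0.02, 0.001, 0], "twist": 0.06}
    - {"jaw": 0.15, "travel": [0.05, 0.0025, 0], "twist": 0.14}
    - {"jaw": 0.15, "travel": [0.083, 0.004, 0], "twist": 0.23}
    - {"jaw": 0.15, "travel": [0.117, 0.0055, 0], "twist": 0.33}
    - {"jaw": 0.15, "travel": [0.15, 0.007, 0], "twist": 0.43}
    - {"jaw": 0.15, "travel": [0.183, 0.0085, 0], "twist": 0.52}
    - {"jaw": 0.15, "travel": [0.212, 0.01, 0], "twist": 0.6}
    - {"jaw": 0.15, "travel": [0.232, 0.011, 0], "twist": 0.65}

```text
t: 16.28
eef_pos: [568.9, 12.7, 217.5]
tcp_rot: [-3.139, 0.002, 0.78]
ft_force: [0.1, -0.1, -2.8]
opening: 0.253
grip_force: 30.0
```

```bash
python3 -c "
from h import *
go((560,224.7,180,7))"
```

```text
t 16.28 p [568.9  12.7 217.5] yaw 44.67 rot [-3.1389e+00  1.8000e-03  7.7960e-01] F [ 0.1 -0.1 -2.8] open 0.253 grip 29.956226348876953
(560, 224.7, 180, 7) [0.1427, -0.157, 0.0375] 0.6574 rows 5.167562121013755 5.259188281400618
```

Request:
drive_tool:
  targets:
    - {"jaw": 0.15, "travel": [0.013, -0.014, 0], "twist": 0.07}
    - {"jaw": 0.15, "travel": [0.033, -0.036, 0], "twist": 0.17}
    - {"jaw": 0.15, "travel": [0.055, -0.06, 0.005], "twist": 0.27}
    - {"jaw": 0.15, "travel": [0.077, -0.085, 0.012], "twist": 0.37}
    - {"jaw": 0.15, "travel": [0.1, -0.11, 0.02], "twist": 0.47}
    - {"jaw": 0.15, "travel": [0.121, -0.133, 0.028], "twist": 0.56}
    - {"jaw": 0.15, "travel": [0.136, -0.15, 0.035], "twist": 0.63}
    - {"jaw": 0.15, "travel": [0.1427, -0.157, 0.0375], "twist": 0.6574}

```text
t: 16.95
eef_pos: [558.3, 224.6, 178.7]
tcp_rot: [3.141, 0.005, 0.123]
ft_force: [-1.0, -0.3, -3.3]
opening: 0.248
grip_force: 30.0
```

Request:
drive_tool:
  targets:
    - {"jaw": 0.15, "travel": [0, 0, 0], "twist": 0}
    - {"jaw": 0.15, "travel": [0, 0, 0], "twist": 0}
    - {"jaw": 0.15, "travel": [0, 0, 0.015], "twist": 0}
    - {"jaw": 0.15, "travel": [0, 0, 0.03], "twist": 0}
    - {"jaw": 0.15, "travel": [0, 0, 0.04], "twist": 0}
    - {"jaw": 0.15, "travel": [0, 0, 0.04], "twist": 0}
    - {"jaw": 0.15, "travel": [0, 0, 0.04], "twist": 0}
    - {"jaw": 0.15, "travel": [0, 0, 0.04], "twist": 0}

```text
t: 17.62
eef_pos: [560.6, 221.7, 142.2]
tcp_rot: [-3.141, -0.001, 0.125]
ft_force: [0.5, -0.3, -3.1]
opening: 0.252
grip_force: 30.0
```

```bash
python3 - <<'E'
from h import *
go((560,224.7,110,7),(560,224.7,94.8,7))
s=read_camera("side"); e=cv2.resize(s["frame"][90:210,225:345],None,fx=4.8,fy=4.8,interpolation=2)
cv2.imwrite("pics/c9.png",e[:,:,::-1])
E
```

```text
t 17.62 p [560.6 221.7 142.2] yaw 7.17 rot [-3.1414e+00 -8.0000e-04  1.2510e-01] F [ 0.5 -0.3 -3.1] open 0.252 grip 29.95723843574524
(560, 224.7, 110, 7) [-0.0002, -0.003, 0.0322] 0.0029 rows 0.7749622390110984 0.023454212980809075
(560, 224.7, 94.8, 7) [-0.0002, -0.003, 0.0474] 0.0029 rows 1.1383732044924262 0.023454212980809075
```

View pics/c9.png

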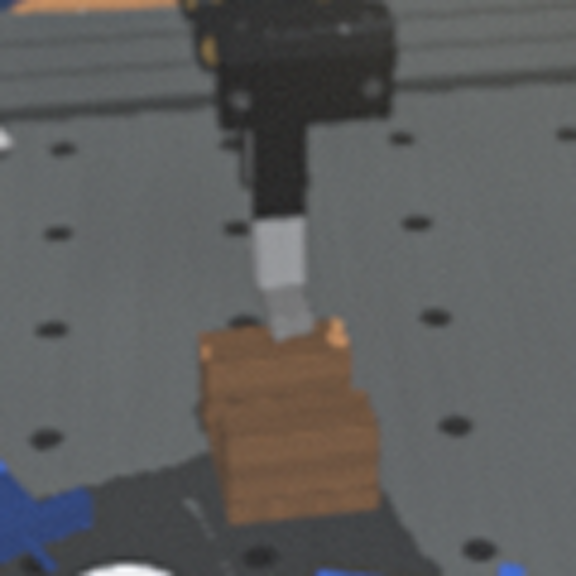

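The gauge hangs above the rest, with its bar end at (290,320) over the middle of the rest. First correct y, then descend.

Request:
drive_tool:
  targets:
    - {"jaw": 0.15, "travel": [0, -0.003, 0], "twist": 0.003}
    - {"jaw": 0.15, "travel": [0, -0.003, 0.003], "twist": 0.003}
    - {"jaw": 0.15, "travel": [0, -0.003, 0.011], "twist": 0.003}
    - {"jaw": 0.15, "travel": [0, -0.003, 0.021], "twist": 0.003}
    - {"jaw": 0.15, "travel": [0, -0.003, 0.031], "twist": 0.003}
    - {"jaw": 0.15, "travel": [0, -0.003, 0.038], "twist": 0.003}
    - {"jaw": 0.15, "travel": [0, -0.003, 0.042], "twist": 0.003}
    - {"jaw": 0.15, "travel": [0, -0.003, 0.042], "twist": 0.003}

```text
t: 18.33
eef_pos: [559.3, 224.9, 98.1]
tcp_rot: [3.141, 0.002, 0.122]
ft_force: [-0.2, 0.4, -2.9]
opening: 0.251
grip_force: 30.0
```

Request:
drive_tool:
  targets:
    - {"jaw": 0.15, "travel": [0, 0, 0], "twist": 0}
    - {"jaw": 0.15, "travel": [0, 0, 0], "twist": 0}
    - {"jaw": 0.15, "travel": [0, 0, 0], "twist": 0}

```text
t: 18.58
eef_pos: [560.0, 225.2, 100.0]
tcp_rot: [-3.141, -0.001, 0.122]
ft_force: [0.2, -0.6, -2.3]
opening: 0.247
grip_force: 30.0
```

Request:
drive_tool:
  targets:
    - {"jaw": 0.15, "travel": [0, 0, 0.002], "twist": 0}
    - {"jaw": 0.15, "travel": [0, 0, 0.004], "twist": 0}
    - {"jaw": 0.15, "travel": [0, 0, 0.004], "twist": 0}
    - {"jaw": 0.15, "travel": [0, 0, 0.0045], "twist": 0}
    - {"jaw": 0.15, "travel": [0, 0, 0.0045], "twist": 0}
    - {"jaw": 0.15, "travel": [0, 0, 0.0045], "twist": 0}

```text
t: 19.08
eef_pos: [559.8, 225.1, 95.1]
tcp_rot: [-3.142, -0.0, 0.122]
ft_force: [0.4, 0.5, -3.3]
opening: 0.252
grip_force: 30.0
```

Request:
drive_tool:
  targets:
    - {"jaw": 0.15, "travel": [0, 0, 0.0005], "twist": 0}
    - {"jaw": 0.15, "travel": [0, 0, 0.0005], "twist": 0}
    - {"jaw": 0.15, "travel": [0, 0, 0.0005], "twist": 0}
    - {"jaw": 0.15, "travel": [0, 0, 0.0005], "twist": 0}

```text
t: 19.42
eef_pos: [559.8, 225.1, 94.6]
tcp_rot: [-3.141, -0.0, 0.122]
ft_force: [0.0, -0.1, -2.1]
opening: 0.249
grip_force: 30.0
```

Request:
drive_tool:
  targets:
    - {"jaw": 0.15, "travel": [0, 0, 0.0004], "twist": 0}
    - {"jaw": 0.15, "travel": [0, 0, 0.0004], "twist": 0}
    - {"jaw": 0.15, "travel": [0, 0, 0.0004], "twist": 0}
    - {"jaw": 0.15, "travel": [0, 0, 0.0004], "twist": 0}

```text
t: 19.75
eef_pos: [559.9, 225.1, 94.6]
tcp_rot: [-3.141, -0.001, 0.122]
ft_force: [-1.0, -0.2, 6.2]
opening: 0.252
grip_force: 30.0
```

Contact is at exactly the expected height. Release and retreat.

Request:
drive_tool:
  targets:
    - {"jaw": 0.35, "travel": [0, 0, 0], "twist": 0}
    - {"jaw": 0.6, "travel": [0, 0, 0], "twist": 0}
    - {"jaw": 0.6, "travel": [0, 0, 0], "twist": 0}
    - {"jaw": 0.6, "travel": [0, 0, 0], "twist": 0}
    - {"jaw": 0.6, "travel": [0, 0, 0], "twist": 0}
    - {"jaw": 0.6, "travel": [0, 0, 0], "twist": 0}
    - {"jaw": 0.6, "travel": [0, 0, -0.01], "twist": 0}
    - {"jaw": 0.6, "travel": [0, 0, -0.025], "twist": 0}

```text
t: 20.42
eef_pos: [559.2, 224.9, 118.8]
tcp_rot: [3.141, 0.002, 0.122]
ft_force: [0.1, -0.4, -0.6]
opening: 0.596
grip_force: 0.0
```

Request:
drive_tool:
  targets:
    - {"jaw": 0.6, "travel": [0, 0, -0.025], "twist": 0}
    - {"jaw": 0.6, "travel": [0, 0, -0.055], "twist": 0}
    - {"jaw": 0.6, "travel": [0, 0, -0.09], "twist": 0}
    - {"jaw": 0.6, "travel": [0, 0, -0.12], "twist": 0}
    - {"jaw": 0.6, "travel": [0, 0, -0.15], "twist": 0}
    - {"jaw": 0.6, "travel": [0, 0, -0.16], "twist": 0}
    - {"jaw": 0.6, "travel": [0, 0, -0.16], "twist": 0}
    - {"jaw": 0.6, "travel": [0, 0, -0.16], "twist": 0}

```text
t: 21.08
eef_pos: [559.4, 225.0, 278.9]
tcp_rot: [-3.141, -0.0, 0.122]
ft_force: [-0.5, -0.3, -0.8]
opening: 0.596
grip_force: 0.0
```

```bash
python3 - <<'E'
from h import *
go()
s=read_camera("side"); f=s["frame"]; e=cv2.resize(f[90:210,225:345],None,fx=3.2,fy=3.2,interpolation=2)
g=cv2.resize(f[190:410,200:410],None,fx=1.9,fy=1.9,interpolation=2)
im=np.zeros((420,790,3),np.uint8); im[:e.shape[0],:e.shape[1]]=e; im[:g.shape[0],388:388+g.shape[1]]=g
cv2.imwrite("pics/c10.png",im[:,:,::-1])
E
```

```text
t 21.08 p [559.4 225.  278.9] yaw 7.01 rot [-3.1415e+00 -1.0000e-04  1.2240e-01] F [-0.5 -0.3 -0.8] open 0.596 grip 0.0
```

View pics/c10.png

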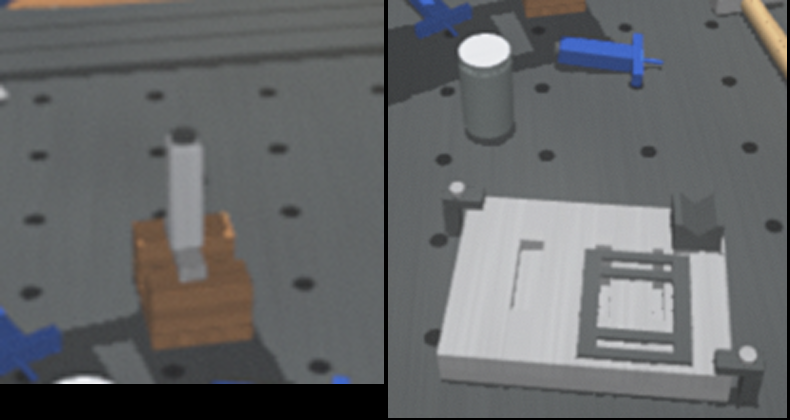

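The gauge stands upright across the channel at (185,200). The blank lies flat and clear of the slot at (637,305). The vee block at (697,220) and the can at (487,85) have not moved.

```bash
python3 -c "
from cell import job_done
print(job_done())"
```

```text
the job is handed in; nothing more can be done
None
```

The job is handed in: the blank was slid off flat, the slot was gauged with the base seated for over 1 s, and the gauge stands upright in its rest. I could not read the drag pointer in the pictures to confirm it.

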